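# Work a stuck heating block out of a dry-block heater

### The arm

A 6-joint arm with a two-finger parallel gripper is mounted at the origin on a cart in front of the work surface, level with it; the furniture and walls round the work are solid. World frame = base frame: x ahead of the robot, y to its left, z up, the work surface at z = 0. Lengths are in mm, angles in rad, forces in N, time in s.
With the tool pointing down it reaches from about 275 to 725 mm from the base axis. Payload 5.6 kg.
Tool frame: the origin (TCP) lies at the very end of the fingers, on their centre line; the grasp point (between the pads) lies 19 mm behind it; z points along the fingers, y is the direction in which the jaws open and shut (so a half turn about z gives the same grasp; the last joint's range is limited). The gripper opens to 85 mm and grips with 20 to 120 N. Pads are 22 mm wide; open, the fingers measure 114 mm over their backs; the gripper's body (76 mm by 85 mm) begins 54 mm behind the grasp point. The pads swing forward as they close: fully open they stand 13 mm farther back than shut.
Start: joints at [-0.933, 0.255, 0.108, 0, -1.424, -0.285], TCP at [190.059, -516.111, 231.283] pointing down, gripper open.
Joint ranges: [-2.95, 2.95], [-1.21, 1.97], [-1.09, 1.5], [-2.87, 1.71], [-2.94, -0.07], [-3.05, 3.05]. Speed limits (rad/s): [2.57, 2.57, 3.14, 3.14, 3.14, 3.14].

### API

Orientations are given as a unit quaternion [w, x, y, z].
In Python, from workcell import readout, cams, manip, finder gives the robot as it stands.
- The arm moves only by the shell command python3 -m crank 'ROWS' [FORCE]. ROWS is JSON, a list of rows, each a list of 7 numbers: the turn, a rotation vector about the tool's x, y, z in rad, then the shift along the tool's x, y, z in m, then the gripper's target within -1 to 1 (shut at 1, half-way at 0, fully open at -1). In form: [[ax, ay, az, x, y, z, gripper], ...]. A call has 1 to 5 rows; each row shifts and turns the commanded pose from where the row before left it, along the tool's axes as they then stand; what a row does not reach is not made up. A row lasts 1/12 s, in which the tool goes at most 41.7 mm and 7.16 degrees, less where a joint would pass 70% of its speed; a pose out of reach is approached as far as the arm can. A call with a gripper value outside its range is refused whole. The fingers move at their own pace and stop on an object; FORCE is the grip in N (left out, the last holds). Time passes only in rows, so rows that do not move let the fingers close. It gives the time, the measured TCP pose, the force and the opening at its end, in the units of the state.
- readout.observe(): the state, without advancing time (a new reading comes with each control period).
- cams.read_camera(name): name is "side" or "top" or "wrist"; returns the picture (400x640x3 uint8, red, green, blue); there is no depth.
- cams.camera_model(name): a dict with "fov_y" (degrees; the focal length in pixels is half the picture's height over the tangent of half this angle, whatever the lens; pixels are square), "cx", "cy" (the principal point, pixels), "R" (3x3) and "t" (3): a world point X has camera coordinates R X + t. Camera axes: x right, y down, z forward; pixel columns grow to the right and rows downward; lengths in mm; the calibration is good to about 2 mm. A picture is of the moment at which its call begins: read the wrist's pose just before it. camera_model takes no time and is no camera call; for the wrist camera it gives the pose at the moment of the call.
- manip.finish_job(): hands the job in, once; it reports no verdict.
Trained networks look in the newest picture that a camera, given by its name, has taken for a name from the list of things; names that differ only in an ending like _2 or _b are one class to them, and where a whole thing is asked for, a point or a joint stands for the part that bears it (a point fixed in the world has none). Each returns a list of dicts, best first, with "conf" (0 to 1); they miss things now and then, are a little off and sometimes report something else, mostly with a low value. They report only what shows in the picture. A call takes as long as a camera call.
- finder.recognise(camera, name): "position" ([x, y, z] in mm, in the coordinates of the camera as it stood for that picture, good to about 4 mm: the middle of the surface that is visible of it).
- finder.outline_of(camera, name): "region" (400x640 bool, what is visible of it).
The state is a dict: "t": time; "qpos": joint angles; "qvel": joint speeds; "effort": joint torques, N m; "tcp_pos": TCP position; "tool_rot": TCP orientation; "contact_force": force on the tool from outside, world axes, zero at the start; "torque": the same for the moment, N m; "gripper_width": finger opening in mm.
Only numpy, scipy, OpenCV 4.12 (cv2) and the standard library are available. Lean on these libraries where they do the work, as an engineer would, in place of code of your own. Each camera call takes 0.05 s, during which the arm holds its last target.

### The job

Open the clear cover of the dry-block heater by its front tab until it leans back on its stop. Then take the aluminium heating block by its bail and rock it from side to side, so that first one side and then the other snaps out of its sprung catch; a straight pull would only pick up the whole heater, which must stay standing where it is. Lift the block out level and finish still holding it just clear of the well, about a finger's breadth above it, without disturbing the spare block, the tube rack or the timer.

Things in the scene. Friction and masses are not known exactly. Their poses are not given: they have to be found in the camera images.
- heater: Dry-block heater, white housing 212 (x) x 230 (y) mm, deck 66 mm high, on rubber feet, loose on the worktop, 2.8 to 3.4 kg. Origin on the worktop under the centre of its well; z up, x to its rear, y to its left. Housing from x = -124 to +88 mm; from x = -72 the control panel slopes down to 35 mm high at its front.
- well_mouth (a point): Centre of the well's mouth at deck height, 66 mm above the heater's origin; axes as the heater's. The well is 74 (x) x 54 (y) mm and 24 mm deep: its floor is 42 mm above the worktop.
- lid (a joint): Opening angle of the clear cover: 0 shut, 1.75 rad on its stop (leaning back past upright). The cover (180 g) falls shut by itself if let go below about 1.0 rad, and falls on to its stop from beyond that.
- lid_hinge (a point): Middle of the cover's hinge line, which runs along the heater's y axis; in the heater's frame at x = +72, y = 0, z = 67.5 mm. Axes as the heater's. The cover is a clear box 126 (x) x 96 (y) x 70 mm high, open below.
- lid_tab (a point): Grip centre of the cover's front tab, a grey bar 12 mm wide (y) and 10 mm thick that stands 28 mm out from the front wall towards the robot. Shut, this point is 146 mm in front of the hinge line, 42 mm above it and 16 mm in front of the wall. Pinched across y, the tab turns between the fingers as the cover swings. Axes turn with the cover.
- block_bail (a point): Middle of the block's bail: an 8 mm steel rod bent to an upside-down U standing on the block; its level top runs along y (straight for 30 mm, legs at y = +-21 mm), axis 84 mm above the block's underside, 34 mm above its top. Axes are the block's; in the well they lie along the heater's.
- block_foot (a point): Centre of the underside of the block: aluminium, 70 (x) x 50 (y) x 50 mm, 12 holes of 11 mm in the top, 0.35 to 0.55 kg. It stands on the floor of the well (42 mm above the heater's origin) with 2 mm of play all round. Axes of the block.
- block_left (a point): Middle of the block's lower left edge, 25 mm to +y of block_foot. A sprung roller in the well's left wall sits in a groove along this side. It snaps out once this edge is about 5 mm up, then springs in below the block and keeps that side up. Both sides together resist a straight pull with 40 N; one side yields to 15 N pushed sideways at the bail, the block pivoting on its other lower edge.
- block_right (a point): Middle of the block's lower right edge, 25 mm to -y of block_foot; held by a like roller in the well's right wall.
- spare_block: Bystander: a second aluminium block of the same outer size and bail, with four holes of 17 mm, standing on the worktop to the left of the heater. Origin at the centre of its underside.
- tube_rack: Bystander: wire rack 55 x 127 x 85 mm with three capped tubes, left of the heater. Origin at the centre of its underside.
- timer: Bystander: flat timer 62 x 66 x 16 mm, to the right in front. Origin at the centre of its underside.

How it is judged:
By the outcome, as a careful person would: the job done as asked, in the order asked, and still so for the second after the job is handed in, while the arm keeps its last pose, push and grip.
It also fails if it takes over 48 s, if anything falls off the work surface, if the arm or the gripper's body presses on something with over 40 N, if the wrist force passes 120 N, or if a joint passes its speed limit or range.

## Working session

There is one attempt and no reset: what is moved stays moved. The work goes in short steps, Python scripts to look and compute and a shell command to move; the robot and the scene stay as the last step left them, time stands still between calls to the robot, and variables do not carry over. Pictures are saved under pics/ and viewed, and the job is handed in when it is done.

```bash
ls; mkdir -p pics
cat > h.py <<'E'
import numpy as np, cv2
from workcell import readout, cams, manip, finder
def save(cam,name):
    im=cams.read_camera(cam); cv2.imwrite(f'pics/{name}.png',cv2.cvtColor(im,cv2.COLOR_RGB2BGR)); return im
def find(cam,names):
    m=cams.camera_model(cam); R=np.array(m['R']);t=np.array(m['t'])
    for n in names:
        for d in finder.recognise(cam,n)[:2]:
            p=R.T@(np.array(d['position'])-t); print(cam,n,round(d['conf'],2),p.round(1))
def model(cam):
    m=cams.camera_model(cam); R=np.array(m['R']);t=np.array(m['t']);f=200/np.tan(np.radians(m['fov_y']/2));return R,t,f,m['cx'],m['cy']
def proj(cam,X):
    R,t,f,cx,cy=model(cam);c=R@np.array(X)+t;return np.array([cx+f*c[0]/c[2],cy+f*c[1]/c[2]])
def ray(cam,u,v,z):
    R,t,f,cx,cy=model(cam);d=R.T@np.array([(u-cx)/f,(v-cy)/f,1]);o=-R.T@t;return o+d*(z-o[2])/d[2]
E
python3 - <<'E'
from h import *
print(readout.observe())
save('top','top0');save('side','side0')
N=['heater','lid_tab','block_bail','lid','spare_block','tube_rack','timer']
find('top',N);find('side',N[:4])
for c in('top','side'):print(cams.camera_model(c))
E
```

```text
pics
{'t': 0.0, 'qpos': array([-9.33360005e-01,  2.55745958e-01,  1.06975674e-01, -5.03633689e-04,
       -1.42390037e+00, -2.84582597e-01]), 'qvel': array([ 0.00169368, -0.00095097,  0.00027393,  0.00042955, -0.00088797,
       -0.00069654]), 'effort': array([-1.68366541e-04, -3.86627162e+01,  2.37940353e+01,  5.36518425e+00,
       -6.06018715e-03,  1.62467961e-05]), 'tcp_pos': array([ 189.9423105 , -515.61525961,  230.38051697]), 'tool_rot': array([-1.93831630e-04, -1.75476431e-01,  9.84483155e-01,  9.50127551e-04]), 'contact_force': array([-0.20254039,  0.1285134 ,  0.08005766]), 'torque': array([0.00213094, 0.02093721, 0.00213127]), 'gripper_width': 85.46316239695815}
top heater 0.74 [506.   84.8  68.1]
top heater 0.51 [391.  340.9  50.6]
top lid_tab 0.74 [530.1  93.2 134. ]
top lid 0.58 [531.5  89.2 138. ]
top spare_block 0.96 [393.8 344.1  49.2]
top tube_rack 0.76 [510.  378.8  33. ]
top timer 0.72 [ 335.6 -237.6   12.1]
side heater 0.62 [510.1 141.2  69.4]
side lid_tab 0.74 [533.5 131.1 141.5]
side lid 0.57 [530.8 130.7 140.8]
{'fov_y': 44.179960137572266, 'cx': 316.21842222001607, 'cy': 203.5837580792106, 'R': array([[-0.00158175, -0.99999423, -0.00300669],
       [-0.99339029,  0.00191639, -0.11476957],
       [ 0.11477467,  0.00280528, -0.99338759]]), 't': array([  62.64383187,  501.20189687, 1578.23444545])}
{'fov_y': 52.97376159564262, 'cx': 318.95034647509664, 'cy': 195.94458071493284, 'R': array([[-0.99884813, -0.04613937,  0.01317435],
       [-0.04020966,  0.65503552, -0.75452744],
       [ 0.02618375, -0.75418806, -0.65613625]]), 't': array([ 486.02980448,   54.20406547, 1333.35888759])}
```

View pics/top0.png

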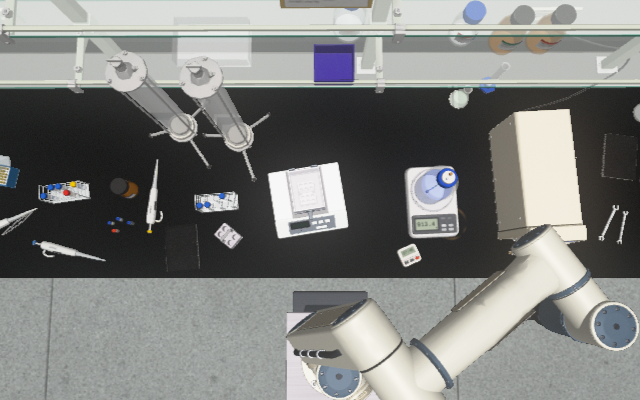

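View pics/side0.png

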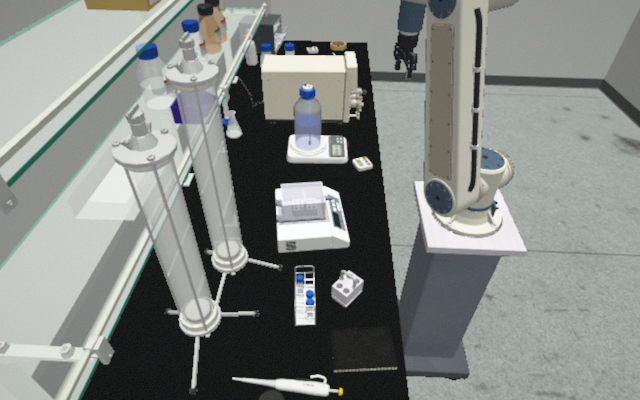

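Run:
```python
import cv2
a=cv2.imread('pics/top0.png')[150:250,250:370];b=cv2.imread('pics/side0.png')[170:260,260:370]
cv2.imwrite('pics/z1.png',cv2.resize(a,(720,600),interpolation=cv2.INTER_CUBIC))
cv2.imwrite('pics/z2.png',cv2.resize(b,(660,540),interpolation=cv2.INTER_CUBIC))
```

```text
(no output)
```

View pics/z1.png

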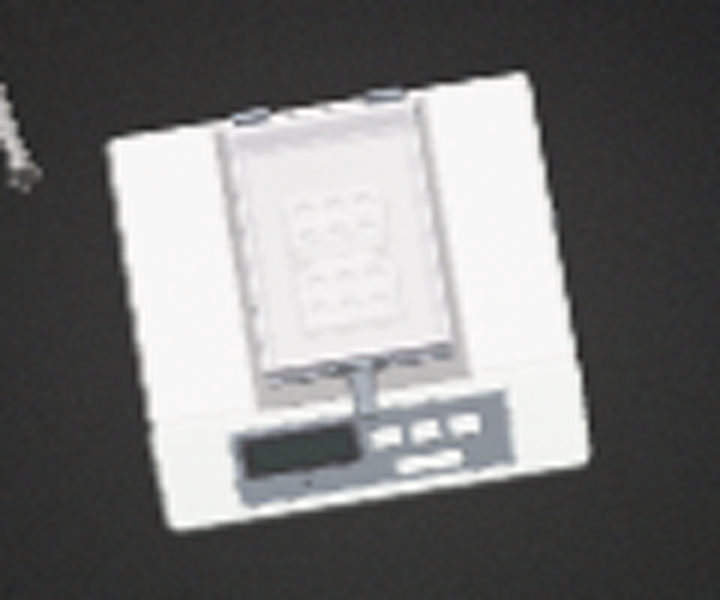

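View pics/z2.png

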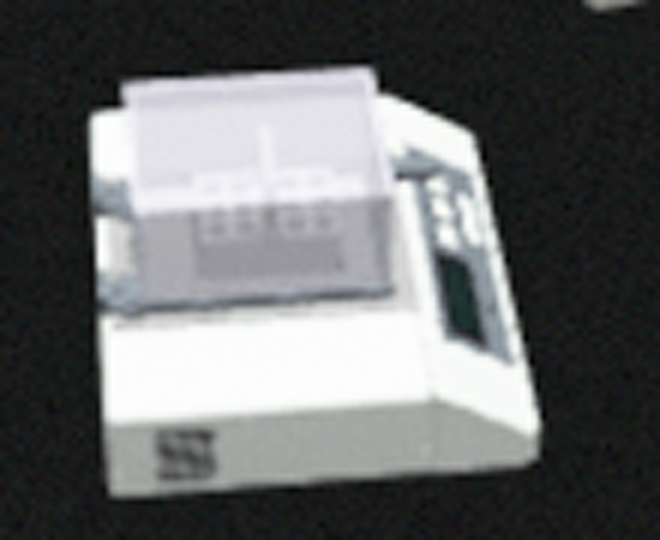

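```bash
cat > fit.py <<'E'
from h import *
from scipy.optimize import least_squares
obs=[('top',(107,140),(88,115,66)),('top',(525,72),(88,-115,66)),('top',(172,530),(-124,115,35)),('top',(590,463),(-124,-115,35)),('top',(365,412),(-86,0,109.5)),
('side',(105,427),(88,115,66)),('side',(435,402),(-72,115,66)),('side',(92,112),(88,-115,66)),('side',(535,432),(-124,115,35))]
def H(p,X):
    c,s=np.cos(p[2]),np.sin(p[2]);return np.array([p[0]+c*X[0]-s*X[1],p[1]+s*X[0]+c*X[1],X[2]])
def uv(c,z):
    o=(250,150) if c=='top' else (260,170);return (np.array(z)+.5)/6-.5+np.array(o)
if __name__=='__main__':
    f=lambda p:np.concatenate([proj(c,H(p,X))-uv(c,z) for c,z,X in obs])
    for sel in ('top','side',''):
        ob=[o for o in obs if sel in o[0]]
        r=least_squares(lambda p:np.concatenate([proj(c,H(p,X))-uv(c,z) for c,z,X in ob]),[500,90,.1],x_scale=[1,1,.01]);print(sel,r.x,r.fun.round(1))
    p=r.x
    for n,X in dict(well=(0,0,66),hinge=(72,0,67.5),tab=(-74,0,109.5),bail=(0,0,126)).items():print(n,H(p,X).round(1))
E
python3 fit.py
```

```text
top [5.29311716e+02 9.22350317e+01 1.61002078e-01] [-0.5 -0.4  0.5 -0.5 -0.5  0.3  0.2 -0.1  0.3  0.7]
side [5.28624548e+02 9.43817493e+01 1.54264206e-01] [-0.6 -0.6  0.3 -0.4 -0.5  0.1  0.8  0.7]
 [5.29147401e+02 9.29212482e+01 1.59073500e-01] [-0.7 -0.4  0.3 -0.4 -0.8  0.3 -0.1  0.   0.1  0.7 -0.5 -0.9  0.3 -0.8
 -0.7 -0.1  0.8  0.1]
well [529.1  92.9  66. ]
hinge [600.2 104.3  67.5]
tab [456.1  81.2 109.5]
bail [529.1  92.9 126. ]
```

```bash
cat >> h.py <<'E'
from scipy.spatial.transform import Rotation as Ro
HP=(529.15,92.9,0.159)
def HX(X):
    c,s=np.cos(HP[2]),np.sin(HP[2]);return np.array([HP[0]+c*X[0]-s*X[1],HP[1]+s*X[0]+c*X[1],X[2]])
def cur():
    o=readout.observe();q=o['tool_rot'];return np.array(o['tcp_pos']),Ro.from_quat([q[1],q[2],q[3],q[0]]),o
def tool(pitch=0,yaw=0,roll=0):
    # heater-frame tool: z down, y=heater y ; yaw about vertical; pitch>0 fingers point forward(+x); roll about heater x
    B=np.array([[-1,0,0],[0,1,0],[0,0,-1]]).T
    return Ro.from_euler('z',HP[2])*Ro.from_euler('x',roll)*Ro.from_euler('y',-pitch)*Ro.from_euler('z',yaw)*Ro.from_matrix(B)
def delta(p,Rt,n=5,grasp=True):
    # p: target grasp-point (19 behind TCP), world mm
    p=np.array(p,float); tgt=p+Rt.apply([0,0,19]) if grasp else p
    c,R,o=cur()
    d=R.inv().apply(tgt-c); rv=(R.inv()*Rt).as_rotvec()
    print('t',round(o['t'],2),'tcp',c.round(1),'F',np.array(o['contact_force']).round(1),'w',round(o['gripper_width'],1),'err_tool',d.round(1),'rv',rv.round(3),'dist',np.linalg.norm(d).round(1),'ang',np.linalg.norm(rv).round(3))
    print(' per row n=%d (turn, m) shift along initial tool axes:'%n,(rv/n).round(4),(d/n/1000).round(4))
E
python3 - <<'E'
from h import *
for z in (0,200,300,400,500,600):print(z,ray('top',340,85,z).round(0),ray('top',340,30,z).round(0), ray('side',262,10,z).round(0),ray('side',100,170,z).round(0),ray('side',160,200,z).round(0))
delta([330,-200,320],tool(),n=10)
delta(HX((-80,0,160)),tool(),n=10)
E
```

```text
0 [912. -20.   0.] [1109.  -21.    0.] [ 1003. -2106.    -0.] [1302. -149.    0.] [1.025e+03 1.000e+00 0.000e+00]
200 [839. -11. 200.] [1012.  -12.  200.] [  882. -1425.   200.] [1115.  102.  200.] [900. 219. 200.]
300 [802.  -6. 300.] [963.  -7. 300.] [  821. -1084.   300.] [1022.  228.  300.] [837. 328. 300.]
400 [766.  -1. 400.] [914.  -2. 400.] [ 761. -743.  400.] [928. 353. 400.] [774. 437. 400.]
500 [729.   4. 500.] [866.   3. 500.] [ 700. -402.  500.] [835. 479. 500.] [711. 546. 500.]
600 [692.   9. 600.] [817.   8. 600.] [640. -62. 600.] [742. 604. 600.] [648. 655. 600.]
t 0.65 tcp [ 190.1 -516.1  231.3] F [0.2 0.  0.2] w 85.5 err_tool [-240.5  248.3  -69.7] rv [-0.     0.     0.194] dist 352.7 ang 0.194
 per row n=10 (turn, m) shift along initial tool axes: [-0.      0.      0.0194] [-0.0241  0.0248 -0.007 ]
t 0.65 tcp [ 190.1 -516.1  231.3] F [0.2 0.  0.2] w 85.5 err_tool [-450.1  469.8   90.3] rv [-0.     0.     0.194] dist 656.8 ang 0.194
 per row n=10 (turn, m) shift along initial tool axes: [-0.      0.      0.0194] [-0.045  0.047  0.009]
```

Run:
```python
import cv2
b=cv2.imread('pics/side0.png')[0:260,0:340]
cv2.imwrite('pics/z3.png',cv2.resize(b,(780,597),interpolation=cv2.INTER_CUBIC))
```

```text
(no output)
```

View pics/z3.png

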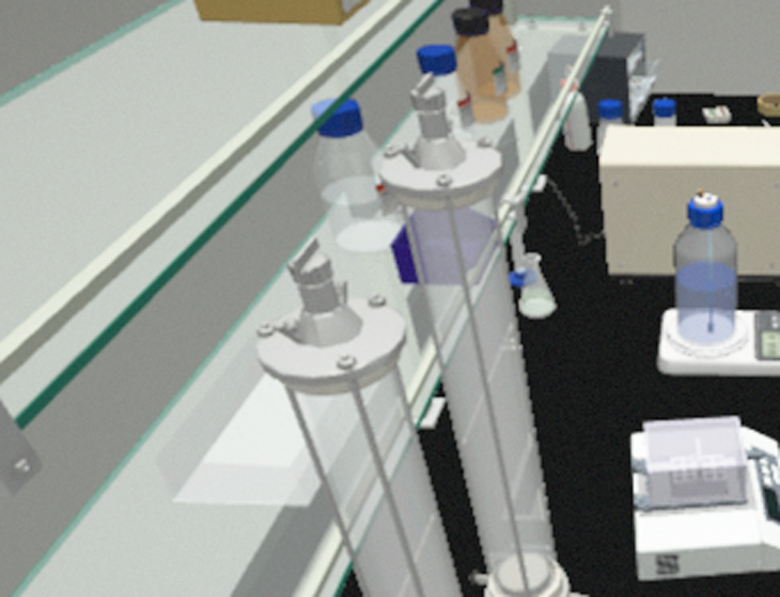

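```bash
python3 -m crank '[[0,0,0.02,-0.024,0.025,-0.007,-1],[0,0,0.02,-0.024,0.025,-0.007,-1],[0,0,0.02,-0.024,0.025,-0.007,-1],[0,0,0.02,-0.024,0.025,-0.007,-1],[0,0,0.02,-0.024,0.025,-0.007,-1]]' 30
python3 -m crank '[[0,0,0.02,-0.024,0.025,-0.007,-1],[0,0,0.02,-0.024,0.025,-0.007,-1],[0,0,0.02,-0.024,0.025,-0.007,-1],[0,0,0.02,-0.024,0.025,-0.007,-1],[0,0,0.02,-0.024,0.025,-0.007,-1]]'
python3 - <<'E'
from h import *
delta(HX((-80,0,180)),tool(),n=10)
E
```

```text
t: 1.07
tcp_pos: [265.9, -358.9, 266.7]
tool_rot: [0.0, -0.125, 0.992, -0.0]
contact_force: [1.1, -1.1, 0.1]
gripper_width: 85.2
t: 1.48
tcp_pos: [357.0, -211.2, 302.1]
tool_rot: [0.001, -0.076, 0.997, -0.0]
contact_force: [0.2, -0.7, -0.1]
gripper_width: 85.5
t 1.48 tcp [ 357.  -211.2  302.1] F [ 0.2 -0.7 -0.1] w 85.5 err_tool [-136.1  274.1  141.1] rv [-0.     0.001 -0.007] dist 337.0 ang 0.007
 per row n=10 (turn, m) shift along initial tool axes: [-0.      0.0001 -0.0007] [-0.0136  0.0274  0.0141]
```

```bash
python3 -m crank '[[0,0,0,-0.014,0.028,0.01,-1],[0,0,0,-0.014,0.028,0.01,-1],[0,0,0,-0.014,0.028,0.01,-1],[0,0,0,-0.014,0.028,0.01,-1],[0,0,0,-0.014,0.028,0.014,-1]]'
python3 -m crank '[[0,0,0,-0.014,0.027,0.018,-1],[0,0,0,-0.014,0.027,0.018,-1],[0,0,0,-0.013,0.027,0.018,-1],[0,0,0,-0.013,0.027,0.018,-1],[0,0,0,-0.013,0.027,0.017,-1]]'
python3 - <<'E'
from h import *
save('wrist','w1');N=['lid_tab','block_bail']
find('wrist',N)
print(HX((-74,0,109.5)),proj('wrist',HX((-86,0,109.5))),proj('wrist',HX((-58,0,109.5))))
delta(HX((-81,0,109.5)),tool(),n=3)
E
```

```text
t: 1.9
tcp_pos: [405.0, -62.3, 247.7]
tool_rot: [0.001, -0.076, 0.997, -0.0]
contact_force: [0.7, -0.5, 0.5]
gripper_width: 85.5
t: 2.32
tcp_pos: [450.2, 81.3, 157.6]
tool_rot: [0.0, -0.076, 0.997, 0.0]
contact_force: [0.7, 0.3, 0.2]
gripper_width: 85.4
wrist lid_tab 0.8 [488.3  82.7 132.6]
[456.08342801  81.18351341 109.5       ] [322.0876061  211.81712363] [322.21960653 249.74997978]
t 2.47 tcp [449.6  80.9 156.8] F [-0.6 -1.2  1.4] w 85.2 err_tool [ 0.4 -0.7 66.3] rv [-0.001 -0.003 -0.004] dist 66.3 ang 0.005
 per row n=3 (turn, m) shift along initial tool axes: [-0.0003 -0.001  -0.0012] [ 0.0001 -0.0002  0.0221]
```

View pics/w1.png

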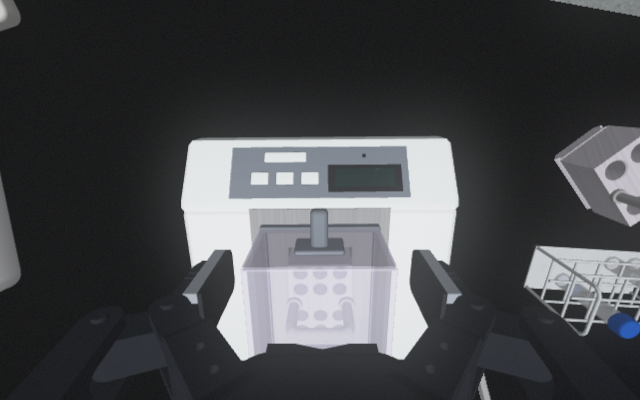

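```bash
python3 -m crank '[[0,0,0,0,0,0.022,-1],[0,0,0,0,0,0.022,-1],[0,0,0,0,0,0.022,-1],[0,0,0,0,0,0,-1]]'
python3 - <<'E'
from h import *
save('wrist','w2')
delta(HX((-81,0,109.5)),tool(),n=3)
E
```

```text
t: 2.8
tcp_pos: [447.6, 78.3, 89.3]
tool_rot: [-0.003, -0.076, 0.997, -0.001]
contact_force: [-0.4, -0.3, 0.1]
gripper_width: 85.3
t 2.85 tcp [449.   78.6  91.6] F [-0.7 -0.6  1.6] w 85.4 err_tool [-0.4  1.4  1.1] rv [-0.001 -0.003 -0.007] dist 1.8 ang 0.008
 per row n=3 (turn, m) shift along initial tool axes: [-0.0004 -0.0011 -0.0023] [-0.0001  0.0005  0.0004]
```

View pics/w2.png

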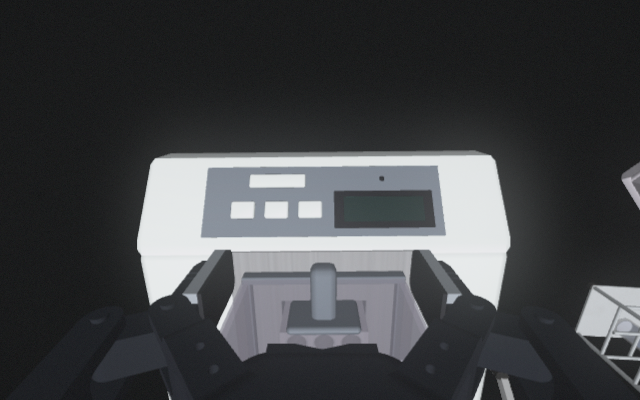

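```bash
python3 -m crank '[[0,0,0,0,0.001,0.001,1],[0,0,0,0,0,0,1],[0,0,0,0,0,0,1],[0,0,0,0,0,0,1],[0,0,0,0,0,0,1]]' 30
python3 -m crank '[[0,0,0,0,0,0,1],[0,0,0,0,0,0,1],[0,0,0,0,0,0,1]]' 30
python3 - <<'E'
from h import *
save('wrist','w3')
delta(HX((-81,0,109.5)),tool(),n=3)
h=np.array([72,0,67.5])
for th in np.arange(0,1.71,.15):
    x,z=-153,42
    print(th.round(2), (-153*np.cos(th)+42*np.sin(th)+153).round(1),(153*np.sin(th)+42*np.cos(th)-42).round(1))
E
```

```text
t: 3.27
tcp_pos: [450.4, 81.0, 92.0]
tool_rot: [0.001, -0.076, 0.997, 0.0]
contact_force: [0.4, 0.1, 1.3]
gripper_width: 25.5
t: 3.52
tcp_pos: [450.4, 79.5, 91.9]
tool_rot: [0.0, -0.077, 0.997, -0.001]
contact_force: [0.7, -3.7, 3.1]
gripper_width: 11.4
t 3.57 tcp [450.4  79.5  91.9] F [ 0.7 -5.9  2.5] w 11.2 err_tool [1.1 0.8 1.4] rv [-0.003  0.    -0.005] dist 2.0 ang 0.006
 per row n=3 (turn, m) shift along initial tool axes: [-0.0009  0.0001 -0.0018] [0.0004 0.0003 0.0005]
0.0 0.0 0.0
0.15 8.0 22.4
0.3 19.2 43.3
0.45 33.5 62.4
0.6 50.4 79.1
0.75 69.7 93.0
0.9 90.8 104.0
1.05 113.3 111.6
1.2 136.7 115.8
1.35 160.5 116.5
1.5 184.1 113.6
1.65 207.0 107.2
```

View pics/w3.png

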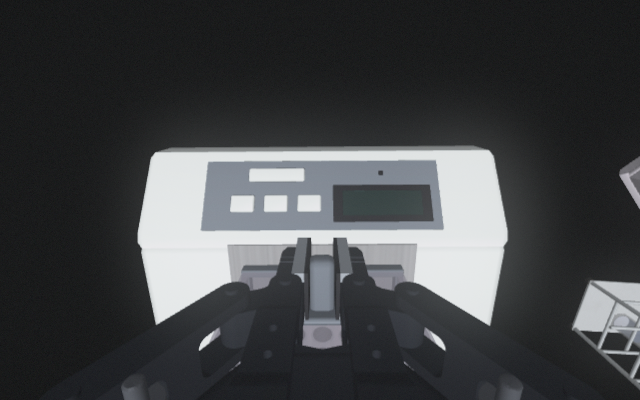

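```bash
python3 -m crank '[[0,0,0,-0.0035,-0.001,-0.0113,1],[0,0,0,-0.0045,0,-0.011,1],[0,0,0,-0.0052,0,-0.0107,1],[0,0,0,-0.006,0,-0.0102,1],[0,0,0,0,0,0,1]]' 30
python3 - <<'E'
from h import *
save('side','s1')
delta(HX((-81+19.2,0,109.5+43.3)),tool(),n=3)
E
```

```text
t: 3.98
tcp_pos: [469.8, 82.6, 135.7]
tool_rot: [0.0, -0.076, 0.997, -0.0]
contact_force: [-1.9, -2.4, -0.8]
gripper_width: 11.0
t 4.03 tcp [469.1  82.4 134.6] F [-0.3 -2.  -1. ] w 11.3 err_tool [0.8 0.8 0.8] rv [-0.    -0.    -0.006] dist 1.4 ang 0.006
 per row n=3 (turn, m) shift along initial tool axes: [-0.0001 -0.0001 -0.0021] [0.0003 0.0003 0.0003]
```

View pics/s1.png

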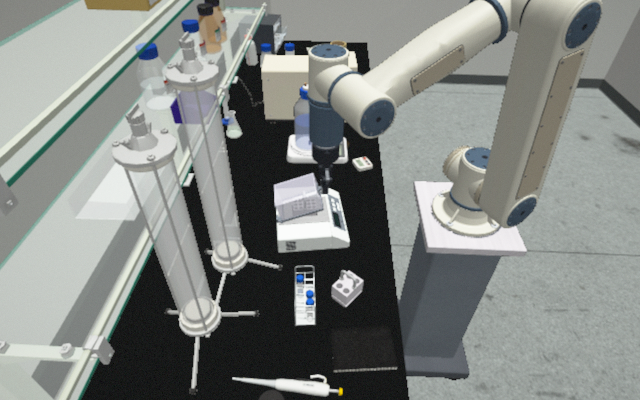

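```bash
python3 -m crank '[[0,0,0,-0.0067,0,-0.0098,1],[0,0,0,-0.0075,0,-0.0093,1],[0,0,0,-0.0081,0,-0.0086,1],[0,0,0,-0.0088,0,-0.0081,1],[0,0,0,-0.0094,0,-0.0073,1]]' 30
python3 -m crank '[[0,0,0,-0.0099,0,-0.0066,1],[0,0,0,-0.0104,0,-0.0059,1],[0,0,0,-0.0108,0,-0.0051,1],[0,0,0,-0.0111,0,-0.0043,1],[0,0,0,-0.0114,0,-0.0034,1]]' 30
python3 - <<'E'
from h import *
delta(HX((-81+113.3,0,109.5+111.6)),tool(),n=3)
E
```

```text
t: 4.45
tcp_pos: [508.0, 88.7, 176.6]
tool_rot: [-0.002, -0.076, 0.997, -0.0]
contact_force: [-1.2, -0.7, -2.1]
gripper_width: 11.2
t: 4.87
tcp_pos: [561.2, 97.3, 201.7]
tool_rot: [-0.002, -0.076, 0.997, 0.0]
contact_force: [-1.3, -0.5, -2.1]
gripper_width: 11.6
t 4.87 tcp [561.2  97.3 201.7] F [-1.3 -0.5 -2.1] w 11.6 err_tool [ 0.   0.7 -0.4] rv [ 0.001 -0.003 -0.006] dist 0.8 ang 0.007
 per row n=3 (turn, m) shift along initial tool axes: [ 0.0002 -0.0011 -0.002 ] [ 0.      0.0002 -0.0001]
```

```bash
python3 -m crank '[[0,0,0,-0.0116,0,-0.0026,1],[0,0,0,-0.0118,0,-0.0016,1],[0,0,0,-0.0119,0,-0.0008,1],[0,0,0,-0.0119,0,0.0001,1],[0,0,0,-0.0118,0,0.001,1]]' 30
python3 -m crank '[[0,0,0,-0.0118,0,0.0019,1],[0,0,0,-0.0116,0,0.0027,1],[0,0,0,-0.0113,0,0.0037,1],[0,0,0,0,0,0,1]]' 30
python3 - <<'E'
from h import *
save('side','s2');save('wrist','w4')
delta(HX((-81+207,0,109.5+107.2)),tool(),n=3)
E
```

```text
t: 5.28
tcp_pos: [619.8, 106.8, 205.6]
tool_rot: [-0.001, -0.077, 0.997, 0.0]
contact_force: [-2.0, 1.3, 0.2]
gripper_width: 11.2
t: 5.62
tcp_pos: [655.8, 112.5, 196.7]
tool_rot: [-0.0, -0.077, 0.997, 0.0]
contact_force: [-0.8, 3.0, 0.7]
gripper_width: 11.4
t 5.72 tcp [654.5 112.4 197.2] F [ 0.1  2.2 -1.6] w 11.3 err_tool [ 0.9  0.6 -0.5] rv [ 0.001 -0.001 -0.006] dist 1.2 ang 0.006
 per row n=3 (turn, m) shift along initial tool axes: [ 0.0005 -0.0003 -0.002 ] [ 0.0003  0.0002 -0.0002]
```

View pics/s2.png

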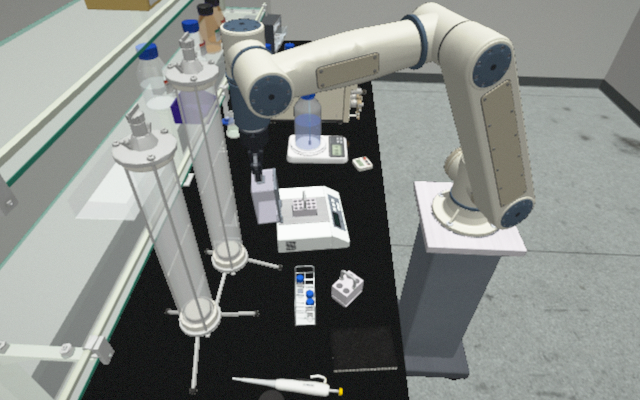

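View pics/w4.png

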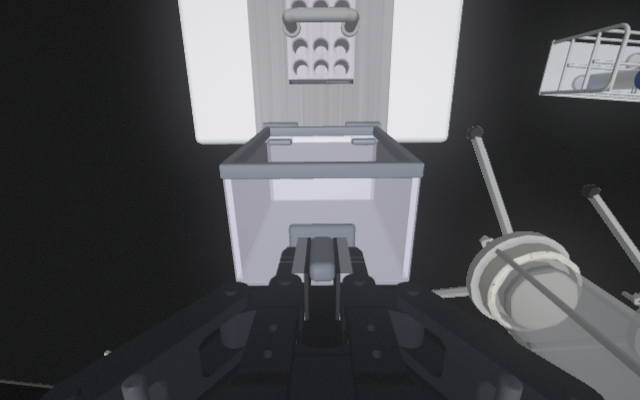

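```bash
python3 -m crank '[[0,0,0,-0.0065,0,0.0022,1],[0,0,0,-0.006,0,0.0025,1],[0,0,0,0,0,0,1],[0,0,0,0,0,0,0],[0,0,0,0,0,0,0]]' 30
python3 -m crank '[[0,0,0,0,0,0,0],[0,0,0,0,0,-0.01,0],[0,0,0,0,0,-0.02,0],[0,0,0,0,0,-0.03,-1],[0,0,0,0,0,-0.03,-1]]' 30
python3 - <<'E'
from h import *
save('side','s3')
delta(HX((0,0,200)),tool(0,-np.pi/2),n=13)
delta(HX((0,0,200)),tool(0,np.pi/2),n=13)
print(readout.observe()['qpos'])
E
```

```text
t: 6.13
tcp_pos: [667.4, 112.6, 194.1]
tool_rot: [0.0, -0.076, 0.997, -0.001]
contact_force: [-0.2, 0.7, 0.1]
gripper_width: 34.4
t: 6.55
tcp_pos: [666.6, 112.5, 285.6]
tool_rot: [-0.0, -0.076, 0.997, -0.0]
contact_force: [1.1, 0.3, -0.2]
gripper_width: 65.6
t 6.6 tcp [668.6 112.  293.5] F [-3.7 -1.   5.8] w 72.3 err_tool [142.    2.4 110.9] rv [0.008 0.01  1.564] dist 180.2 ang 1.564
 per row n=13 (turn, m) shift along initial tool axes: [0.0006 0.0008 0.1203] [0.0109 0.0002 0.0085]
t 6.6 tcp [668.6 112.  293.5] F [-3.7 -1.   5.8] w 72.3 err_tool [142.    2.4 110.9] rv [-0.01   0.008 -1.578] dist 180.2 ang 1.578
 per row n=13 (turn, m) shift along initial tool axes: [-0.0008  0.0006 -0.1214] [0.0109 0.0002 0.0085]
[ 0.39804244  0.52053224  0.65804244  0.00434054 -1.69772743 -1.81635748]
```

View pics/s3.png

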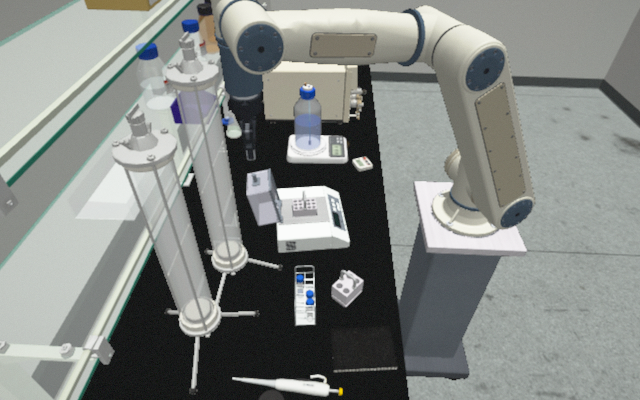

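```bash
python3 -m crank '[[0,0,0,0.0355,0.0006,0,-1],[0,0,0,0.0355,0.0006,0,-1],[0,0,0,0.0355,0.0006,0,-1],[0,0,0,0.0355,0.0006,0,-1],[0,0,-0.12,0,0,0.005,-1]]' 30
python3 -m crank '[[0,0,-0.121,0,0,0.008,-1],[0,0,-0.121,0,0,0.008,-1],[0,0,-0.121,0,0,0.008,-1],[0,0,-0.121,0,0,0.008,-1],[0,0,-0.121,0,0,0.008,-1]]'
python3 -m crank '[[0,0,-0.121,0,0,0.008,-1],[0,0,-0.121,0,0,0.008,-1],[0,0,-0.121,0,0,0.008,-1],[0,0,-0.121,0,0,0.008,-1],[0,0,-0.121,0,0,0.008,-1]]'
python3 -m crank '[[0,0,-0.121,0,0,0.005,-1],[0,0,-0.121,0,0,0.005,-1],[0,0,0,0,0,0,-1]]'
python3 - <<'E'
from h import *
save('wrist','w5');save('top','t5')
find('wrist',['block_bail','lid_tab','heater']);find('top',['block_bail'])
delta(HX((0,0,126)),tool(0,np.pi/2),n=3)
for y in(-15,0,15):print(proj('wrist',HX((0,y,130))).round(0))
print(readout.observe()['qpos'])
E
```

```text
t: 7.02
tcp_pos: [522.2, 92.4, 282.4]
tool_rot: [0.002, -0.136, 0.991, 0.0]
contact_force: [0.9, 0.7, 1.9]
gripper_width: 85.4
t: 7.43
tcp_pos: [526.6, 93.6, 239.6]
tool_rot: [0.001, -0.428, 0.904, -0.0]
contact_force: [-0.3, 0.3, -0.6]
gripper_width: 85.6
t: 7.85
tcp_pos: [526.8, 93.7, 199.6]
tool_rot: [0.001, -0.677, 0.736, -0.001]
contact_force: [-0.2, 0.1, 0.1]
gripper_width: 85.0
t: 8.1
tcp_pos: [526.2, 93.6, 188.7]
tool_rot: [0.0, 0.761, -0.649, 0.0]
contact_force: [-0.1, 0.1, -0.5]
gripper_width: 85.2
wrist block_bail 0.77 [532.9  87.1  91.9]
wrist block_bail 0.53 [591.8  87.3  69.6]
wrist lid_tab 0.63 [655.3 105.4 182.8]
wrist lid_tab 0.46 [531.9  84.8  93.9]
wrist heater 0.67 [599.3  90.8  70.3]
top block_bail 0.62 [509.2  79.6  92.2]
t 8.4 tcp [526.7  94.  189.4] F [-0.2  0.1 -0.5] w 85.4 err_tool [ 1.4 -2.2 82.4] rv [-0.001  0.    -0.007] dist 82.5 ang 0.007
 per row n=3 (turn, m) shift along initial tool axes: [-0.0004  0.     -0.0023] [ 0.0005 -0.0007  0.0275]
[319. 193.]
[319. 213.]
[319. 232.]
[ 4.69528120e-01  2.41013367e-01 -1.72327652e-02  2.65634299e-04
 -1.31145959e+00 -3.17453745e-01]
```

View pics/w5.png

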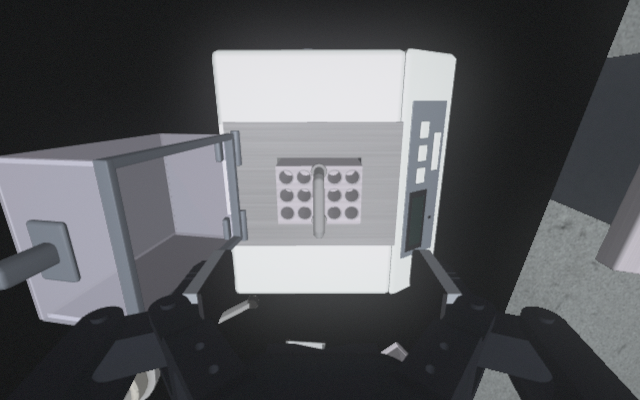

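Run:
```python
from h import *
for n,X in dict(rl=(88,115,66),rr=(88,-115,66),dl=(-72,115,66),dr=(-72,-115,66),fr=(-124,-115,35),bl=(35,25,92),br=(35,-25,92),bfl=(-35,25,92),bfr=(-35,-25,92),b1=(0,25,130),b2=(0,-25,130),hole=(0,0,92)).items():print(n,proj('wrist',HX(X)).round(0))
im=cv2.imread('pics/w5.png')[140:260,260:380];cv2.imwrite('pics/z5.png',cv2.resize(im,(600,600),interpolation=cv2.INTER_CUBIC))
```

```text
rl [235. 297.]
rr [208.  51.]
dl [391. 296.]
dr [408.  49.]
fr [457.  55.]
bl [279. 225.]
br [276. 168.]
bfl [360. 225.]
bfr [362. 167.]
b1 [319. 245.]
b2 [318. 179.]
hole [319. 197.]
```

View pics/z5.png

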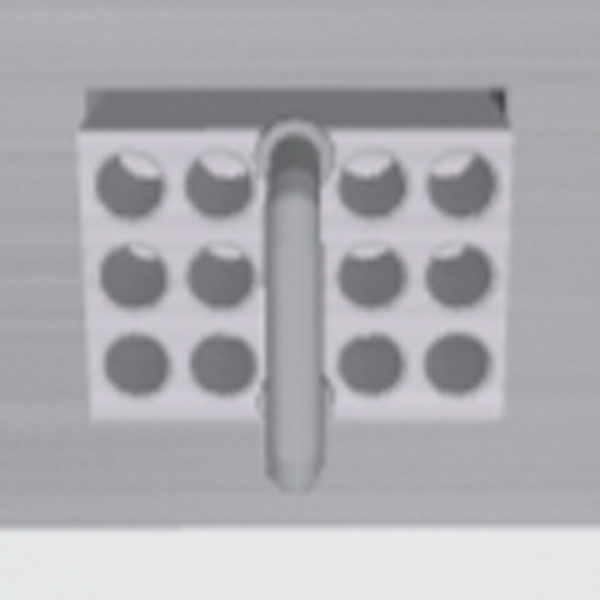

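```bash
python3 -m crank '[[0,0,-0.007,0.0024,-0.0022,0.02,-1],[0,0,0,0,0,0.02,-1],[0,0,0,0,0,0.02,-1],[0,0,0,0,0,0.02,-1],[0,0,0,0,0,0,-1]]' 60
python3 - <<'E'
from h import *
save('wrist','w6')
delta(HX((0,-1,126)),tool(0,np.pi/2),n=1)
E
```

```text
t: 8.82
tcp_pos: [526.4, 91.3, 105.1]
tool_rot: [0.003, 0.761, -0.649, -0.002]
contact_force: [-0.8, -1.1, -0.2]
gripper_width: 85.9
t 8.87 tcp [527.7  91.4 107.4] F [-0.2 -0.1  0.5] w 85.3 err_tool [-0.3 -1.6  0.4] rv [ 0.004 -0.001  0.001] dist 1.7 ang 0.004
 per row n=1 (turn, m) shift along initial tool axes: [ 0.0039 -0.001   0.0009] [-0.0003 -0.0016  0.0004]
```

View pics/w6.png

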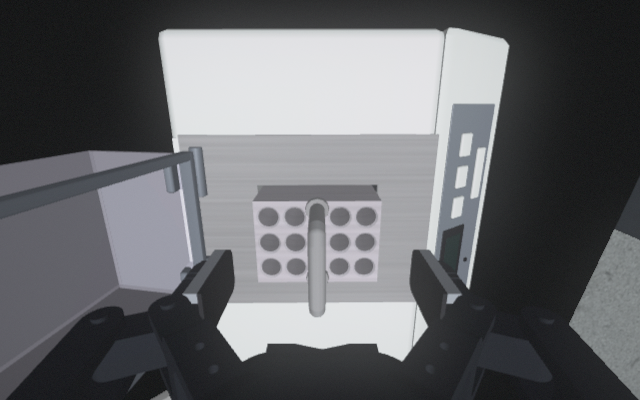

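```bash
python3 -m crank '[[0,0,0,0,-0.0016,0,1],[0,0,0,0,0,0,1],[0,0,0,0,0,0,1],[0,0,0,0,0,0,1],[0,0,0,0,0,0,1]]' 70
python3 -m crank '[[0,0,0,0,0,0,1],[0,0,0,0,0,0,1],[0,0,0,0,0,0,1],[0,0,0,0,0,0,1]]' 70
python3 - <<'E'
from h import *
save('wrist','w7')
delta(HX((0,-1,126)),tool(0,np.pi/2),n=1)
E
```

```text
t: 9.28
tcp_pos: [530.8, 92.3, 109.5]
tool_rot: [-0.001, 0.762, -0.648, 0.0]
contact_force: [0.7, 0.1, -0.3]
gripper_width: 25.8
t: 9.62
tcp_pos: [529.8, 91.9, 109.1]
tool_rot: [0.001, 0.762, -0.648, -0.0]
contact_force: [-5.1, 0.1, 5.8]
gripper_width: 5.4
t 9.67 tcp [529.8  91.9 109.1] F [-5.9 -0.3  5.9] w 5.4 err_tool [-0.1  0.5  2.1] rv [ 0.001 -0.     0.002] dist 2.2 ang 0.002
 per row n=1 (turn, m) shift along initial tool axes: [ 0.0012 -0.0002  0.002 ] [-0.0001  0.0005  0.0021]
```

View pics/w7.png

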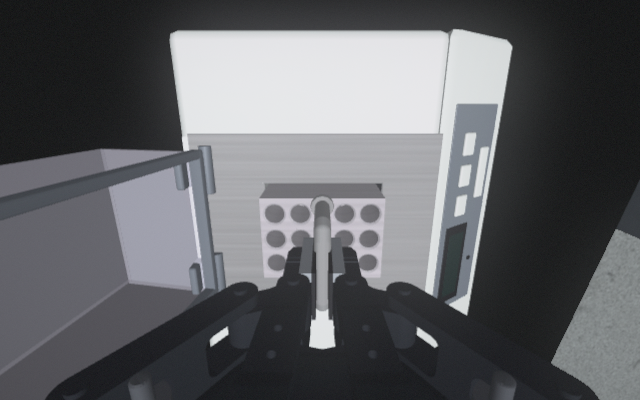

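```bash
python3 -m crank '[[0,-0.03,0,0.002,0,-0.00075,1],[0,-0.03,0,0.002,0,-0.00075,1],[0,0,0,0,0,0,1]]' 90
python3 - <<'E'
from h import *
o=readout.observe();print(o['torque'],o['contact_force'],o['gripper_width'])
delta(HX((0,-1,126)),tool(0,np.pi/2,0.06),n=1)
E
```

```text
t: 9.92
tcp_pos: [530.4, 89.1, 109.8]
tool_rot: [-0.02, 0.761, -0.648, -0.025]
contact_force: [-5.4, 6.8, 0.2]
gripper_width: 4.4
[1.84774228 1.65944186 0.16513993] [-5.41281016  6.75484697  0.22802647] 4.409421830523651
t 9.92 tcp [530.4  89.1 109.8] F [-5.4  6.8  0.2] w 4.4 err_tool [-3.9  0.7  3. ] rv [0.001 0.004 0.001] dist 5.0 ang 0.004
 per row n=1 (turn, m) shift along initial tool axes: [0.0011 0.004  0.0007] [-0.0039  0.0007  0.003 ]
```

```bash
python3 -m crank '[[0,-0.03,0,0.002,0,-0.00075,1],[0,-0.03,0,0.002,0,-0.00075,1],[0,0,0,0,0,0,1]]' 90
python3 - <<'E'
from h import *
o=readout.observe();print(o['torque'],o['contact_force'],o['gripper_width'])
save('wrist','w8');save('side','s8')
delta(HX((0,-1,126)),tool(0,np.pi/2,0.12),n=1)
E
```

```text
t: 10.17
tcp_pos: [532.7, 84.0, 112.2]
tool_rot: [-0.04, 0.76, -0.647, -0.046]
contact_force: [-0.8, -0.6, 4.4]
gripper_width: 5.0
[0.03432108 0.63812605 0.12743864] [-0.84401378 -0.61551646  4.36096801] 4.959746439131106
t 10.27 tcp [533.   83.3 112.7] F [-1.6 -3.2  9.3] w 4.5 err_tool [-10.6   2.3   6.8] rv [-0.002 -0.002  0.002] dist 12.8 ang 0.004
 per row n=1 (turn, m) shift along initial tool axes: [-0.0023 -0.0024  0.0015] [-0.0106  0.0023  0.0068]
```

View pics/w8.png

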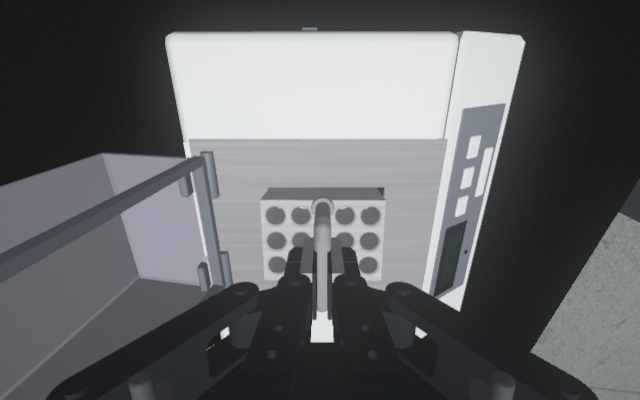

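```bash
python3 -m crank '[[0,0.03,0,-0.002,0,-0.0007,1],[0,0.03,0,-0.002,0,-0.0007,1],[0,0,0,0,0,0,1]]' 90
python3 - <<'E'
from h import *
o=readout.observe();print(o['torque'],o['contact_force'],o['gripper_width'])
delta(HX((0,-1,126)),tool(0,np.pi/2,0.06),n=1)
E
```

```text
t: 10.52
tcp_pos: [533.7, 88.0, 116.6]
tool_rot: [-0.02, 0.762, -0.647, -0.019]
contact_force: [-2.1, -1.1, 17.8]
gripper_width: 4.8
[0.30049124 1.11791497 0.00318564] [-2.11755    -1.05214924 17.77213517] 4.784361199809885
t 10.52 tcp [533.7  88.  116.6] F [-2.1 -1.1 17.8] w 4.8 err_tool [-5.2  3.7  9.9] rv [-0.007 -0.005  0.004] dist 11.8 ang 0.009
 per row n=1 (turn, m) shift along initial tool axes: [-0.0065 -0.0047  0.004 ] [-0.0052  0.0037  0.0099]
```

Run:
```python
from h import *
save('wrist','w9');save('side','s9')
delta(HX((0,-1,126)),tool(0,np.pi/2,0.06),n=1)
a=cv2.imread('pics/s9.png')[120:270,220:380];cv2.imwrite('pics/z9.png',cv2.resize(a,(640,600),interpolation=cv2.INTER_CUBIC))
```

```text
t 10.62 tcp [534.   88.5 117.1] F [-3.1  1.6 17.9] w 4.5 err_tool [-4.7  4.1 10.3] rv [-0.008 -0.002  0.004] dist 12.0 ang 0.009
 per row n=1 (turn, m) shift along initial tool axes: [-0.0077 -0.0022  0.004 ] [-0.0047  0.0041  0.0103]
```

View pics/w9.png

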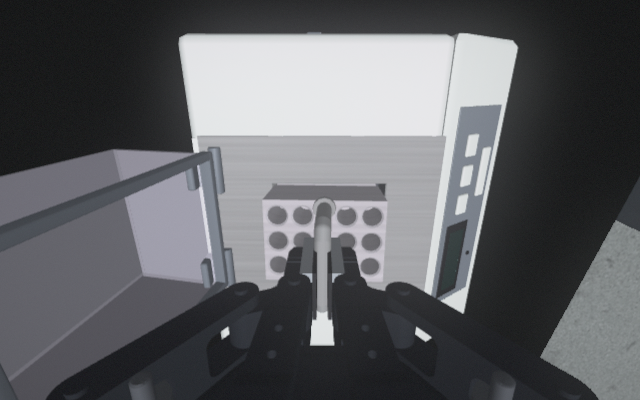

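View pics/z9.png

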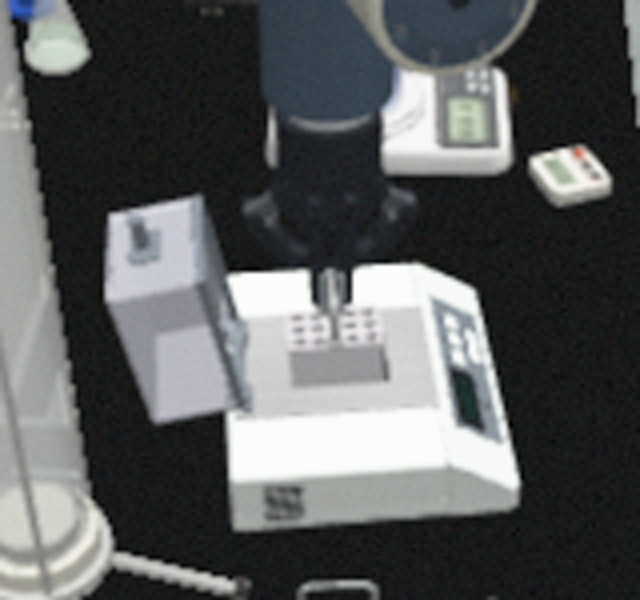

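```bash
python3 -m crank '[[0,0.03,0,-0.002,0,-0.0007,1],[0,0.03,0,-0.002,0,-0.0007,1],[0,0,0,0,0,0,1]]' 90
python3 - <<'E'
from h import *
o=readout.observe();print(o['torque'],o['contact_force'],o['gripper_width'])
delta(HX((0,-1,126)),tool(0,np.pi/2,0.0),n=1)
E
```

```text
t: 10.87
tcp_pos: [533.2, 92.4, 118.2]
tool_rot: [-0.001, 0.762, -0.647, 0.004]
contact_force: [-1.1, -1.3, 14.8]
gripper_width: 4.8
[-0.1847668   0.51807774 -0.05268732] [-1.05886609 -1.30673226 14.76147718] 4.81707505352305
t 10.87 tcp [533.2  92.4 118.2] F [-1.1 -1.3 14.8] w 4.8 err_tool [-0.2  4.  11.2] rv [-0.007 -0.004  0.004] dist 11.9 ang 0.01
 per row n=1 (turn, m) shift along initial tool axes: [-0.0074 -0.0042  0.0042] [-0.0002  0.004   0.0112]
```

```bash
python3 -m crank '[[0,0.03,0,-0.002,0,-0.0007,1],[0,0.03,0,-0.002,0,-0.0007,1],[0,0,0,0,0,0,1]]' 90
python3 - <<'E'
from h import *
o=readout.observe();print(o['torque'],o['contact_force'],o['gripper_width'])
delta(HX((0,-1,126)),tool(0,np.pi/2,-0.06),n=1)
save('wrist','w10')
E
```

```text
t: 11.12
tcp_pos: [531.5, 95.6, 118.0]
tool_rot: [0.02, 0.762, -0.647, 0.026]
contact_force: [-0.2, -3.5, 8.7]
gripper_width: 4.7
[-1.23098037  0.01927717 -0.12187348] [-0.22424612 -3.50292927  8.7138173 ] 4.706417533274994
t 11.12 tcp [531.5  95.6 118. ] F [-0.2 -3.5  8.7] w 4.7 err_tool [ 3.7  2.8 11.3] rv [-0.004 -0.006  0.004] dist 12.2 ang 0.008
 per row n=1 (turn, m) shift along initial tool axes: [-0.0041 -0.0056  0.0039] [0.0037 0.0028 0.0113]
```

View pics/w10.png

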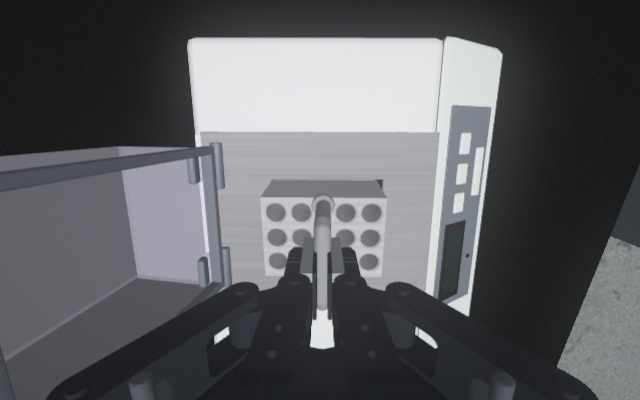

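```bash
python3 -m crank '[[0,0.03,0,-0.002,0,-0.0007,1],[0,0.03,0,-0.002,0,-0.0007,1],[0,0,0,0,0,0,1]]' 90
python3 - <<'E'
from h import *
o=readout.observe();print(o['torque'],o['contact_force'],o['gripper_width'])
delta(HX((0,-1,126)),tool(0,np.pi/2,-0.12),n=1)
save('wrist','w11');save('side','s11')
a=cv2.imread('pics/s11.png')[120:270,220:380];cv2.imwrite('pics/z11.png',cv2.resize(a,(640,600),interpolation=cv2.INTER_CUBIC))
E
```

```text
t: 11.42
tcp_pos: [530.7, 99.6, 118.9]
tool_rot: [0.039, 0.761, -0.646, 0.049]
contact_force: [0.0, -2.7, 7.6]
gripper_width: 4.5
[-1.26814163 -0.19566313 -0.02320944] [ 0.03886518 -2.73468121  7.57683304] 4.473394302349746
t 11.42 tcp [530.7  99.6 118.9] F [ 0.  -2.7  7.6] w 4.5 err_tool [ 8.1  2.7 12.8] rv [-0.004 -0.006  0.004] dist 15.4 ang 0.008
 per row n=1 (turn, m) shift along initial tool axes: [-0.0038 -0.0058  0.0037] [0.0081 0.0027 0.0128]
```

View pics/w11.png

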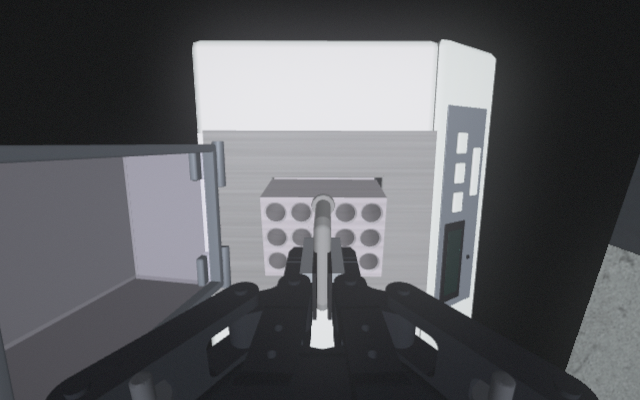

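View pics/z11.png

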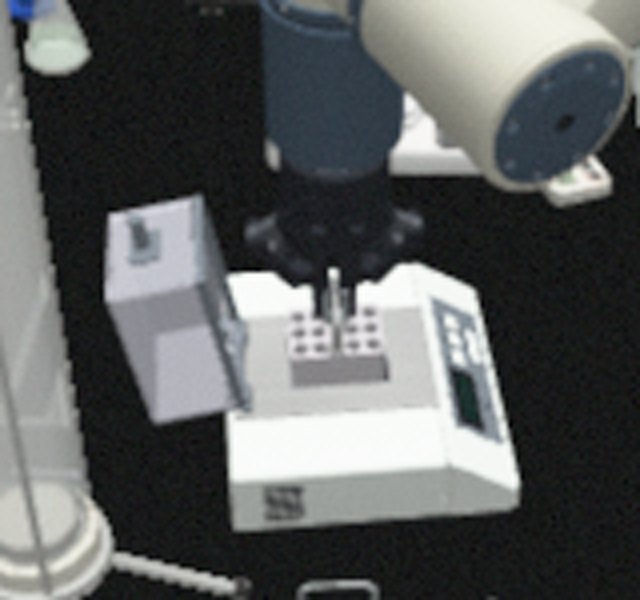

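```bash
python3 -m crank '[[0,-0.03,0,0.002,0,-0.001,1],[0,-0.03,0,0.002,0,-0.001,1],[0,-0.03,0,0.002,0,-0.001,1],[0,-0.03,0,0.002,0,-0.001,1],[0,0,0,0,0,0,1]]' 90
python3 - <<'E'
from h import *
o=readout.observe();print(o['torque'],o['contact_force'],o['gripper_width'])
delta(HX((0,-1,126)),tool(0,np.pi/2,0),n=1)
E
```

```text
t: 11.93
tcp_pos: [530.4, 91.3, 121.3]
tool_rot: [0.0, 0.761, -0.649, -0.0]
contact_force: [0.7, -0.9, -3.4]
gripper_width: 4.6
[ 0.00491025 -0.05741027  0.04293179] [ 0.68218144 -0.91231971 -3.35560048] 4.586433512013965
t 11.93 tcp [530.4  91.3 121.3] F [ 0.7 -0.9 -3.4] w 4.6 err_tool [-0.8  1.  14.3] rv [ 0.001 -0.     0.   ] dist 14.4 ang 0.001
 per row n=1 (turn, m) shift along initial tool axes: [ 0.0006 -0.0003  0.0002] [-0.0008  0.001   0.0143]
```

```bash
python3 -m crank '[[0,0,0,0,0,-0.005,1],[0,0,0,0,0,-0.005,1],[0,0,0,0,0,-0.005,1],[0,0,0,0,0,-0.006,1],[0,0,0,0,0,-0.006,1]]' 90
python3 -m crank '[[0,0,0,0,0,0,1],[0,0,0,0,0,0,1],[0,0,0,0,0,0,1]]' 90
python3 - <<'E'
from h import *
o=readout.observe();print(o['torque'],o['contact_force'],o['gripper_width'])
delta(HX((0,-1,126)),tool(0,np.pi/2,0),n=1)
save('side','s12');save('wrist','w12');save('top','t12')
N=['spare_block','tube_rack','timer'];find('top',N)
a=cv2.imread('pics/s12.png')[120:270,220:380];cv2.imwrite('pics/z12.png',cv2.resize(a,(640,600),interpolation=cv2.INTER_CUBIC))
E
```

```text
t: 12.35
tcp_pos: [530.5, 92.6, 149.5]
tool_rot: [0.0, 0.762, -0.648, 0.0]
contact_force: [-0.4, 0.3, -2.6]
gripper_width: 4.7
t: 12.6
tcp_pos: [530.3, 92.3, 148.7]
tool_rot: [0.0, 0.762, -0.648, -0.0]
contact_force: [0.5, 0.3, -3.6]
gripper_width: 5.0
[ 0.00105941  0.01831093 -0.00362724] [ 0.52566017  0.260514   -3.57864776] 4.9675627479967694
t 12.6 tcp [530.3  92.3 148.7] F [ 0.5  0.3 -3.6] w 5.0 err_tool [ 0.3  1.  41.7] rv [0.    0.    0.002] dist 41.7 ang 0.002
 per row n=1 (turn, m) shift along initial tool axes: [0.0003 0.0001 0.002 ] [0.0003 0.001  0.0417]
top spare_block 0.8 [392.  343.5  48.8]
top timer 0.6 [ 334.7 -238.3   13. ]
```

View pics/z12.png

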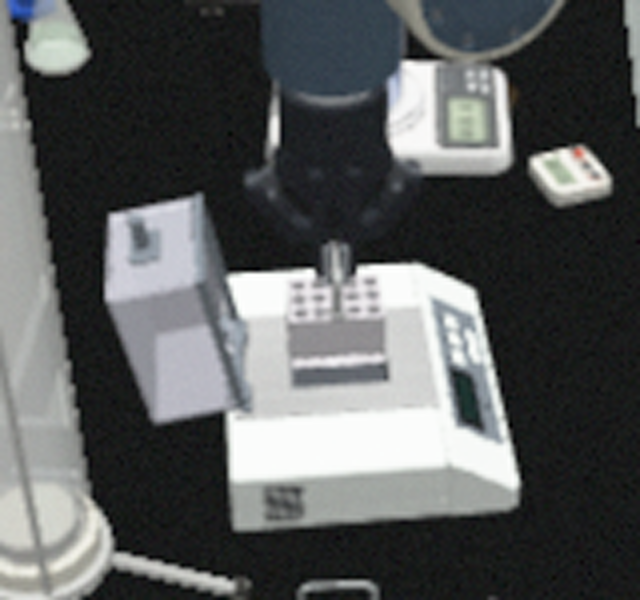

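View pics/w12.png

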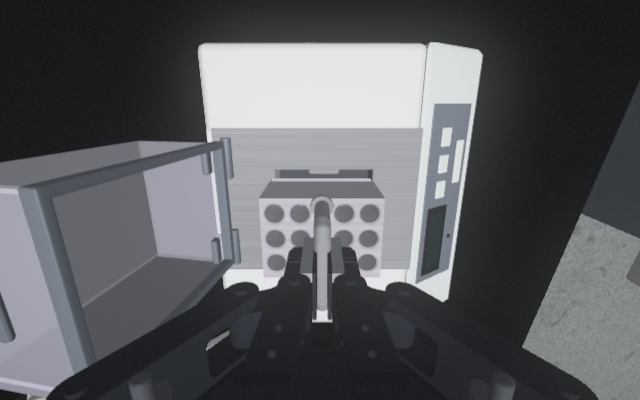

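View pics/t12.png

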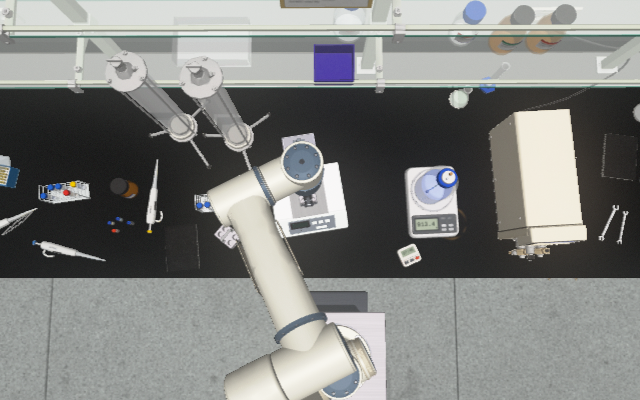

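Run:
```python
from h import *
c,R,o=cur()
for x in(-35,35):
  for z in(81.7,131.7):
    q=proj('side',HX((x,24,z)));print(x,z,((q-[220,120]+.5)*4-.5).round(0))
  q=proj('side',HX((x+(2 if x>0 else -2),27,66)));print('well',((q-[220,120]+.5)*4-.5).round(0))
a=cv2.imread('pics/s12.png')[180:225,280:330];cv2.imwrite('pics/z13.png',cv2.resize(a,(650,585),interpolation=cv2.INTER_CUBIC))
```

```text
-35 81.7 [386. 366.]
-35 131.7 [387. 316.]
well [389. 383.]
35 81.7 [293. 372.]
35 131.7 [291. 322.]
well [292. 390.]
```

View pics/z13.png

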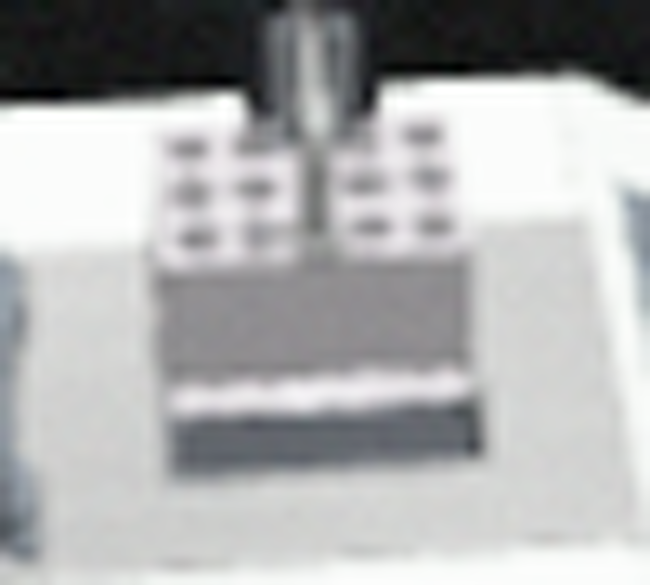

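```bash
python3 -c "
from h import *
print(manip.finish_job())"
```

```text
the job is handed in; nothing more can be done
None
```

I opened the cover by its front tab and followed it back to just about its stop before letting go. I then gripped the block by its bail and rocked it: left side up first, then right side up. After that I levelled it and lifted it straight out. The job was handed in at about 12.8 s with the block still held.

**Last checks**
- **Block:** its underside is about 16 mm above the well mouth by the arm's reading. The side picture agrees to within a few millimetres. It hangs level, and the wrist shows about 3.6 N downward, close to the block's weight alone.
- **Cover and heater:** the cover is leaning back. The heater's corners are where they were in the first top picture.
- **Bystanders:** the spare block and the timer were found within about 2 mm of their starting positions.

**Not confirmed**
- **Right catch:** the left catch released with a clear drop in force, but I saw no such jump on the right. I judged the right side free because the block had risen 9 mm or more while level, and only its weight was left on the wrist.
- **Upward push:** while rocking, the block pushed up on the tool with up to 18 N. I put this down to the sprung rollers under it.
- **Tube rack:** the arm partly hides it in the last top picture and the detector did not report it there. The arm did not go near it.

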